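# Index the dish carriage to its detent

### The arm

A 6-joint arm with a two-finger parallel gripper is mounted at the origin on a cart in front of the work surface, level with it; the furniture and walls round the work are solid. World frame = base frame: x ahead of the robot, y to its left, z up, the work surface at z = 0. Lengths are in mm, angles in rad, forces in N, time in s.
With the tool pointing down it reaches from about 275 to 750 mm from the base axis. Payload 10.2 kg.
Tool frame: the origin (TCP) lies between the finger pads; the fingertips stand 11 mm ahead of it and the grasp point (between the pads) lies 8 mm behind it; z points along the fingers, y is the line along which they close (so a half turn about z gives the same grasp; the last joint's range is limited). The gripper opens to 85 mm and grips with 20 to 120 N. Pads are 22 mm wide; open, the fingers measure 114 mm over their backs; the gripper's body (76 mm by 85 mm) begins 54 mm behind the grasp point. The pads swing forward as they close: fully open they stand 13 mm farther back than shut.
Start: joints at [-1.503, 0.313, 1.498, -0, 1.331, -0.223], TCP at [150.514, -502.968, 242.294] pointing down, gripper open.
Joint ranges: [-2.94, 2.94], [-0.97, 2.17], [0.19, 2.56], [-1.23, 4.37], [0.02, 3.11], [-2.88, 2.88]. Speed limits (rad/s): [2.39, 2.39, 3.01, 3.14, 3.14, 3.14].

### API

Orientations are given as a unit quaternion [w, x, y, z].
In Python, from rig import sense, eyes, finish_job gives the robot as it stands.
- The arm moves only by the shell command python3 -m jog 'ROWS' [FORCE]. ROWS is JSON, a list of rows, each a list of 7 numbers: the shift along the tool's x, y, z in m, then the turn, a rotation vector about the tool's x, y, z in rad, then the finger opening in m, from 0 to 0.0854. In form: [[dx, dy, dz, rx, ry, rz, gripper], ...]. A call has 1 to 5 rows; each row shifts and turns the commanded pose from where the row before left it, along the tool's axes as they then stand; what a row does not reach is not made up. A row lasts 1/10 s, in which the tool goes at most 50 mm and 8.59 degrees, less where a joint would pass 70% of its speed; a pose out of reach is approached as far as the arm can. A call is refused whole if a number of a shift passes 0.05 or a number of a turn 0.15, either way. A call with a gripper value outside its range is refused whole. The fingers move at their own pace and stop on an object; FORCE is the grip in N (left out, the last holds). Time passes only in rows, so rows that do not move let the fingers close. It gives the time, the measured TCP pose, the force, the opening and the grip force at its end, in the units of the state.
- sense(): the state, without advancing time (a new reading comes with each control period).
- eyes.capture(name): name is "scene" or "top" or "wrist"; returns the picture (400x640x3 uint8, red, green, blue); there is no depth.
- eyes.calibration(name): a dict with "fx", "fy", "cx", "cy" (pixels), "cam_to_world" (4x4, takes a point from camera to world coordinates); the wrist camera has in their place "mount" (4x4, takes a point from camera to tool coordinates, whose origin is the TCP and whose axes are the flange's). Camera axes: x right, y down, z forward; pixel columns grow to the right and rows downward; lengths in mm; the calibration is good to about 2 mm. A picture is of the moment at which its call begins: read the wrist's pose just before it. calibration takes no time and is no camera call.
- finish_job(): hands the job in; it is judged then, once.
The state is a dict: "time_s": time; "joints": joint angles; "dq": joint speeds; "tau": joint torques, N m; "eef_pos": TCP position; "ee_rot": TCP orientation; "force": force on the tool from outside, world axes, zero at the start; "wrist_torque": the same for the moment, N m; "grip_width": opening from 0.0 (shut) to 1.0 (fully open); "grip_force": force on a finger pad.
Only numpy, scipy, OpenCV 4.12 (cv2) and the standard library are available. Lean on these libraries where they do the work, as an engineer would, in place of code of your own. Each camera call takes 0.05 s, during which the arm holds its last target. There are 200 camera calls.

### The job

Flip the lock lever, which leans across the path of the dish carriage, fully over to the robot's side. Then take the carriage by its upright black handle and slide it along the rods until its spring ball clicks into the notch of the detent block, not past it. Finish while still holding the handle with the carriage seated at the notch, and leave the beaker, the brown bottle and the timer alone.

Things in the scene. Friction and masses are not known exactly. Their poses are not given: they have to be found in the camera images.
- bed: fixed grey plate 215 x 440 x 10 mm lying on the worktop, with two steel rods along its y axis held by end blocks (44 mm high). Origin: on the worktop under the middle between the rods; the carriage travels towards its +y, its x axis points away from the robot
- carriage (a joint): travel of the carriage along the bed's +y, m: 0 at the -y end, 0.24 at the other; starts parked at 0 to 0.01. The carriage is a 120 x 120 mm aluminium deck (top 50 mm above the worktop) with a covered dish (69 mm across, 16 mm high) fixed on its far half. It slides with 1 to 2 N of friction; the locked lever blocks it after a few millimetres
- handle: black upright fin on the robot's side of the carriage deck, fixed to it: 12 mm thick along the sliding direction (y), 24 mm wide (x), 45 mm high, on a 34 x 22 x 4 mm foot. Origin at the middle of its underside, on the deck; top 45 mm above that. Take it from above by its two 24 mm wide faces, fingers closing along y
- ball_point (a point): centre at rest of the 10 mm steel spring ball on the carriage's far edge, at the handle's y and 110 mm further along the bed's x. It meets the first rib 17 mm before the notch; resistance then grows to 8 to 13 N (at about 12 mm), is nil on the rib's crest (8 mm before), then the ball pulls the carriage into the notch. Leaving the notch takes as much
- detent_block: fixed dark block 50 mm long (y), 50 mm high, on the bed's far side beside the path of the ball, at a place that varies; axes parallel to the bed's. Two upright round ribs (6 mm radius, centres at y = -8 and +8 mm) stand on its face towards the rods; the notch is the groove between them, at y = 0. The carriage is seated when ball_point's y in this block's frame is 0
- lever (a joint): angle of the lock lever, rad: 0 locked, leaning 45 degrees away from the robot, over the path just ahead of the parked carriage; 1.55 unlocked, leaning 45 degrees to the robot (bed's -x). An over-centre spring holds it at either end: 5 to 10 N at the grip start it, and beyond the upright it snaps over by itself
- lever_grip (a point): point inside the lever's round black grip (18 mm diameter, its rounded end 17 mm beyond this point), 80 mm from the pivot along the lever. The lever swings in the bed's x-z plane
- lever_pivot (a point): the lever's pivot, axis along the bed's y, 20 mm above the worktop
- beaker: glass beaker, 72 mm across, 94 mm high, bystander; origin at the middle of its underside
- bottle: small brown bottle with black cap, 45 mm across, 101 mm high, bystander; origin at the middle of its underside
- timer: white timer with buttons, 70 x 62 x 18 mm, bystander; origin at the middle of its underside

How it is judged (in metres and radians):
On the way, in this order (a step that is already met when the one before it is completed fails the run):
1. the lever is flipped over to the robot's side while the carriage is still parked (value of joint lever above 1.35 rad and value of joint carriage below 0.04 m), for 0.2 s.
2. the carriage is moved from its parked place by the handle (value of joint carriage above 0.05 m and contact force between the fingers and handle above 0.5 N), for 0.05 s.
At the end, for the whole second after the job is handed in: The lever stays unlocked (beyond 1.35 rad), the ball is within 2.5 mm of the middle of the notch along the rods, the carriage stands still (under 10 mm/s) and the fingers hold the handle with more than 1.5 N (value of joint lever above 1.35 rad and y of ball_point in the frame of detent_block between -0.0025 and 0.0025 m and velocity of joint carriage between -0.01 and 0.01 m/s and contact force between the fingers and handle above 1.5 N); the arm keeps its last pose, push and grip.
It fails at once if the carriage runs past the notch (by more than 12 mm) (y of ball_point in the frame of detent_block above 0.012 m).
It fails at once if beaker, bottle or timer moved by more than 20 mm (distance of any of beaker, bottle, timer from where it was at the start of the episode above 0.02 m).
It also fails if it takes over 64 s, if anything falls off the work surface, if the arm or the gripper's body presses on something with over 40 N, if the wrist force passes 120 N, or if a joint passes its speed limit or range.

## Working session

There is one attempt and no reset: what is moved stays moved. The work goes in short steps, Python scripts to look and compute and a shell command to move; the robot and the scene stay as the last step left them, time stands still between calls to the robot, and variables do not carry over. Pictures are saved under pics/ and viewed, at most 10 in all, crops included, and the job is handed in when it is done.

```bash
mkdir -p pics; ls
cat > h.py <<'E'
import numpy as np, cv2
from rig import sense, eyes
def ray(name,u,v):
    c=eyes.calibration(name); T=np.array(c["cam_to_world"]) 
    d=T[:3,:3]@np.array([(u-c["cx"])/c["fx"],(v-c["cy"])/c["fy"],1]); return T[:3,3],d
def onz(name,u,v,z):
    o,d=ray(name,u,v); return o+d*(z-o[2])/d[2]
def two(a,b):
    (o1,d1),(o2,d2)=ray(*a),ray(*b)
    s=np.linalg.lstsq(np.c_[d1,-d2],o2-o1,rcond=None)[0]
    p,q=o1+s[0]*d1,o2+s[1]*d2; return (p+q)/2,np.linalg.norm(p-q)
E
python3 - <<'E'
from h import *
for n in("scene","top"):
    im=eyes.capture(n); cv2.imwrite(f"pics/{n}0.png",im[...,::-1]); c=eyes.calibration(n); print(n,c)
print(sense())
E
```

```text
pics
scene {'fx': 385.93536943919014, 'fy': 385.93536943919014, 'cx': 315.1594381754573, 'cy': 198.42768103517201, 'cam_to_world': array([[-5.96146260e-01, -4.43853460e-01,  6.69031945e-01,
        -1.44721772e+02],
       [-8.02864738e-01,  3.33947712e-01, -4.93849308e-01,
         5.92923047e+02],
       [-4.22496340e-03, -8.31548575e-01, -5.55435971e-01,
         6.33944627e+02],
       [ 0.00000000e+00,  0.00000000e+00,  0.00000000e+00,
         1.00000000e+00]])}
top {'fx': 473.7939888063941, 'fy': 473.7939888063941, 'cx': 319.0847325313331, 'cy': 196.0994707332969, 'cam_to_world': array([[-4.37325719e-02, -9.76710391e-01,  2.10057787e-01,
         3.38997530e+02],
       [-9.99032619e-01,  4.37255637e-02, -4.67991898e-03,
         1.27996297e+02],
       [-4.61396966e-03, -2.10059246e-01, -9.77677771e-01,
         1.11017117e+03],
       [ 0.00000000e+00,  0.00000000e+00,  0.00000000e+00,
         1.00000000e+00]])}
{'time_s': 0.1, 'joints': array([-1.50339744e+00,  3.13402163e-01,  1.49834027e+00,  4.56279900e-06,
        1.33099291e+00, -2.23385632e-01]), 'dq': array([-9.58827358e-04,  9.19859807e-04, -2.33620767e-03, -3.65074915e-04,
       -4.42687609e-04,  5.73872293e-05]), 'tau': array([ 4.43584897e-03, -4.12898648e+01, -2.60141337e+01, -6.80421044e-05,
        3.00045765e-03, -1.29939153e-05]), 'eef_pos': array([ 150.50185617, -502.74885478,  241.79598603]), 'ee_rot': array([-5.69435841e-04,  9.89449068e-01,  1.44880003e-01,  4.67250557e-05]), 'force': array([0.16384466, 0.3668046 , 1.24594036]), 'wrist_torque': array([-0.03075273, -0.02236233,  0.03111588]), 'grip_force': 0.0, 'grip_width': 0.9963443926191277}
```

View pics/scene0.png

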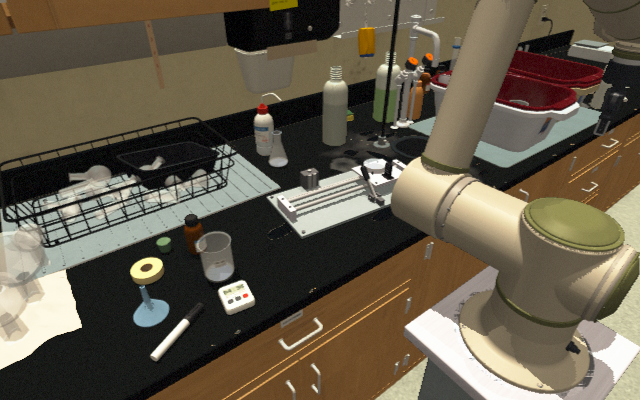

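View pics/top0.png

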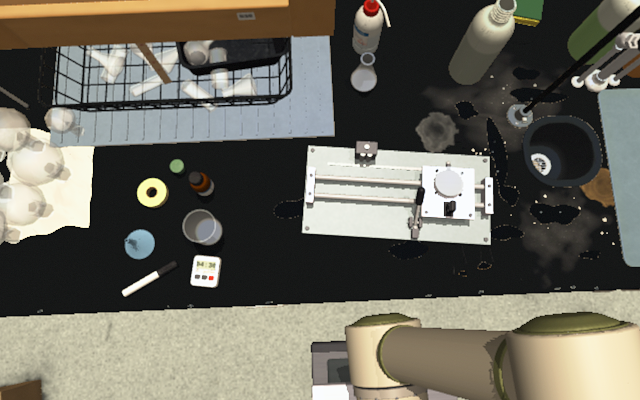

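The pictures show the bed at top-view pixels (303–492, 147–243). The carriage deck is near (448,190), the handle near (450,208), the lever runs from about (415,232) to (420,190), and the detent block is at (366,150). The bystanders are far off to the left. In the scene view the arm partly hides the carriage, so I'll enlarge both views.

```bash
python3 - <<'E'
import cv2,numpy as np
t=cv2.imread("pics/top0.png")[130:250,295:505]; s=cv2.imread("pics/scene0.png")[150:240,260:410]
a=cv2.resize(t,None,fx=3.8,fy=3.8,interpolation=cv2.INTER_CUBIC)
cv2.imwrite("pics/tc.png",a)
E
python3 - <<'E'
from h import *
print([onz("top",u,v,10).round() for u,v in((308,147),(303,233),(491,156),(490,243))])
print("handle top",onz("top",450,208,95).round(), "det",onz("top",366,146,50).round())
E
```

```text
[array([698., 144.,  10.]), array([489., 164.,  10.]), array([ 656., -296.,   10.]), array([ 446., -269.,   10.])]
handle top [ 518. -160.   95.] det [682.   8.  50.]
```

View pics/tc.png

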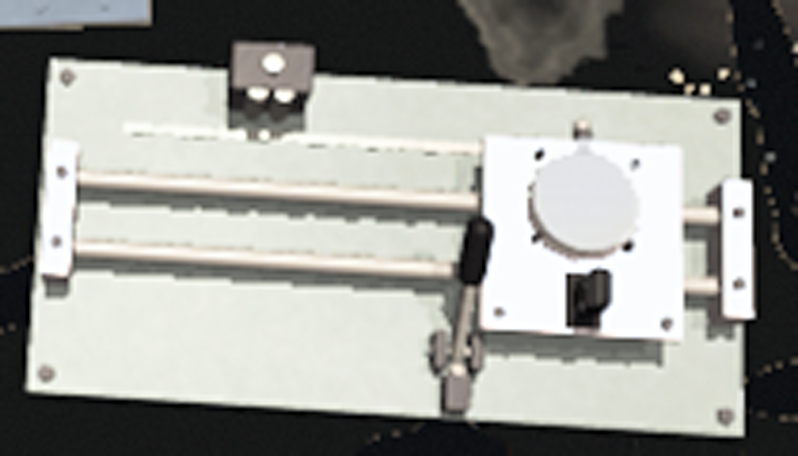

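Enlarged, the picture shows the lever grip from crop (477,220) to (472,285), its pivot near (455,350), the handle foot near (583,300), the ball at (582,128), and the two ribs at (257,95) and (285,95). Next I'll turn these into coarse points and plan the approach.

Run:
```python
from h import *
P=lambda a,b,z:onz("top",295+(a+.5)/3.8-.5,130+(b+.5)/3.8-.5,z)
ang=[]
c=[P(50,58,10),P(742,100,10),P(742,437,10),P(28,392,10)]
for a,b in((0,1),(3,2)):
    d=c[a]-c[b]; ang.append(np.arctan2(d[0],d[1])); print(np.linalg.norm(d))
th=np.mean(ang); ex=np.array([np.cos(th),-np.sin(th)]); ey=np.array([np.sin(th),np.cos(th)]); print("th",ang)
for n,a,b,z in(("pivot",455,350,20),("grip",475,255,77),("gripend",480,218,89),("foot",585,300,52),("handletop",598,285,95),("ball",582,128,45),("rib1",257,95,50),("rib2",285,95,50),("deckedgeL",483,235,50),("blkc",273,65,50)):
    p=P(a,b,z); print(n,p.round(), (p[:2]@ex).round(),(p[:2]@ey).round())
print(eyes.calibration("wrist"))
```

```text
440.8957301097043
437.10524160721747
th [np.float64(0.10870713328601243), np.float64(0.10765030710732092)]
pivot [502. -96.  20.] 510.0 -41.0
grip [ 550. -101.   77.] 557.0 -41.0
gripend [ 569. -103.   89.] 577.0 -41.0
foot [ 524. -169.   52.] 539.0 -112.0
handletop [ 525. -166.   95.] 540.0 -108.0
ball [ 633. -180.   45.] 648.0 -111.0
rib1 [661.  18.  50.] 655.0 89.0
rib2 [660.   1.  50.] 656.0 72.0
deckedgeL [ 567. -113.   50.] 576.0 -51.0
blkc [680.   7.  50.] 675.0 80.0
{'fx': 281.57044920768755, 'fy': 281.57044920768755, 'cx': 323.739452826067, 'cy': 201.75283630875367, 'mount': array([[ 1.03562792e-03, -9.46229842e-01, -3.23493453e-01,
         8.31852725e+01],
       [ 9.99999464e-01,  9.78689296e-04,  3.38684901e-04,
        -5.30225323e-01],
       [-3.87418035e-06, -3.23493630e-01,  9.46230348e-01,
        -1.32214435e+02],
       [ 0.00000000e+00,  0.00000000e+00,  0.00000000e+00,
         1.00000000e+00]])}
```

```bash
python3 -m jog '[[0,0,0,0,0,0.133,0.0],[0,0,0,0,0,0.133,0.0],[0,0,0,0,0,0.133,0.0],[0.033,-0.037,0,0,0,0,0.0],[0.033,-0.037,0,0,0,0,0.0]]' 40
python3 -m jog '[[0.033,-0.037,0,0,0,0,0.0],[0.033,-0.037,0,0,0,0,0.0],[0.033,-0.037,0,0,0,0,0.0],[0.033,-0.037,0,0,0,0,0.0],[0.033,-0.037,0,0,0,0,0.0]]'
python3 -m jog '[[0.033,-0.037,0,0,0,0,0.0],[0.033,-0.037,0,0,0,0,0.0],[0.0,0,0,0,0,0,0.0],[0.0,0,0,0,0,0,0.0]]'
cat >> h.py <<'E'
from scipy.spatial.transform import Rotation as R
def snap(tag):
    s=sense(); im=eyes.capture("wrist"); cv2.imwrite(f"pics/{tag}.png",im[...,::-1])
    M=np.eye(4); M[:3,:3]=R.from_quat(s["ee_rot"],scalar_first=True).as_matrix(); M[:3,3]=s["eef_pos"]
    np.save(f"pics/{tag}.npy",M@np.array(eyes.calibration("wrist")["mount"])); return s
_ray=ray
def ray(name,u,v):
    if not name.startswith("w"): return _ray(name,u,v)
    c=eyes.calibration("wrist"); T=np.load(f"pics/{name}.npy")
    return T[:3,3],T[:3,:3]@np.array([(u-c["cx"])/c["fx"],(v-c["cy"])/c["fy"],1])
th=.108; ex=np.array([np.cos(th),-np.sin(th)]); ey=np.array([np.sin(th),np.cos(th)])
def bed(p): return np.array([p[:2]@ex,p[:2]@ey,p[2]]).round(1)
E
python3 - <<'E'
from h import *
s=snap("w1"); print(s["time_s"],bed(s["eef_pos"]),s["ee_rot"],s["grip_width"])
E
```

```text
time_s: 0.6
eef_pos: [224.4, -435.8, 241.7]
ee_rot: [-0.001, 0.998, -0.055, -0.0]
force: [1.0, -0.2, -0.4]
grip_width: 0.144
grip_force: 0.0
time_s: 1.1
eef_pos: [409.3, -268.7, 242.2]
ee_rot: [-0.0, 0.999, -0.054, -0.0]
force: [0.3, -0.9, -0.6]
grip_width: -0.001
grip_force: 0.0
time_s: 1.5
eef_pos: [481.9, -203.3, 241.8]
ee_rot: [-0.0, 0.999, -0.053, -0.001]
force: [-0.3, 0.1, 0.0]
grip_width: 0.003
grip_force: 0.0
1.5 [ 501.  -150.2  241.8] [-1.52619597e-04  9.98593296e-01 -5.30201088e-02 -5.23855521e-04] 0.002556807982060755
```

View pics/w1.png

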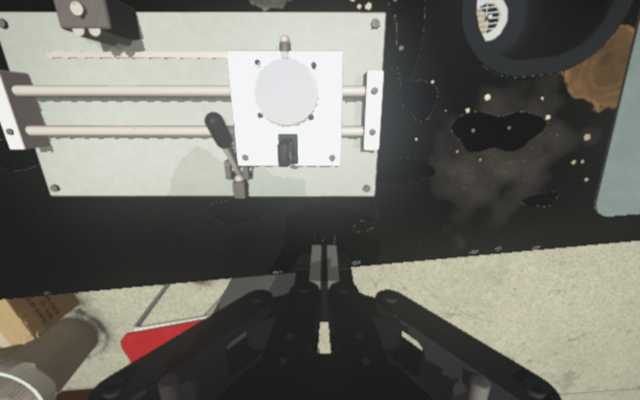

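The wrist view shows the lever grip from (210,116) to (225,146), the handle on the deck near (288,148), the ball at (285,42), and the detent block at the upper left, partly cut off. I'll triangulate these against the top view.

Run:
```python
from h import *
P=lambda a,b:("top",295+(a+.5)/3.8-.5,130+(b+.5)/3.8-.5)
for n,t,w in(("gripend",P(480,222),("w1",212,117)),("gripbase",P(470,284),("w1",226,146)),("deckL-far",P(484,137),("w1",229,53)),("deckR-near",P(683,340),("w1",340,165)),("deckL-near",P(480,328),("w1",240,163)),("ball",P(582,128),("w1",285,42))):
    p,e=two(t,w); print(n,bed(p),e.round(1))
# handle close crops
a=cv2.imread("pics/w1.png")[125:175,265:315]; b=cv2.imread("pics/top0.png")[195:220,437:462]
cv2.imwrite("pics/hc.png",np.hstack([cv2.resize(a,(400,400),interpolation=2),cv2.resize(b,(400,400),interpolation=2)]))
```

```text
gripend [573.6 -41.1  89.5] 1.3
gripbase [542.1 -41.8  61.4] 1.8
deckL-far [636.4 -50.9  48.2] 2.9
deckR-near [ 518.8 -168.9   54. ] 1.0
deckL-near [519.6 -51.   45.5] 0.4
ball [ 645.6 -109.8   50.7] 1.8
```

View pics/hc.png

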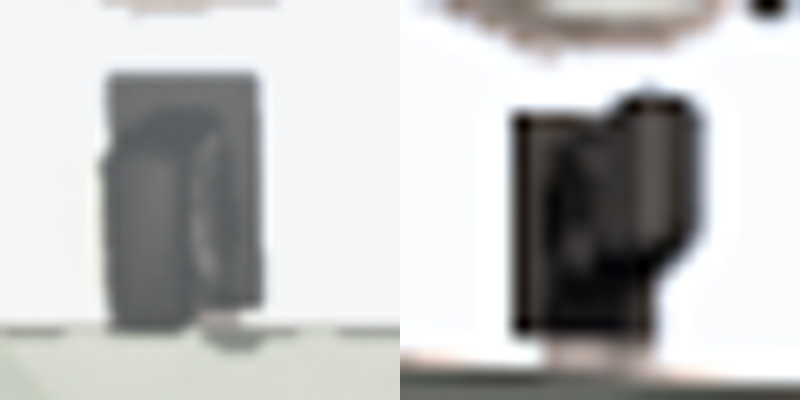

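```bash
python3 - <<'E'
from h import *
p,e=two(("w1",283.4,154.5),("top",452.9,205.9)); print("handle top",bed(p),e)
E
python3 -m jog '[[0.035,-0.036,0,0,0,0,0.0],[0.035,-0.036,0,0,0,0,0.0],[0.035,-0.036,0,0,0,0,0.0],[0,0,0,0,0,0,0]]'
python3 -m jog '[[0,0,0.04,0,0,0,0.0],[0,0,0.04,0,0,0,0.0],[0,0,0.04,0,0,0,0.0],[0,0,0.04,0,0,0,0],[0,0,0,0,0,0,0]]'
python3 -c "
from h import *
s=sense();print(bed(s['eef_pos']),s['force'])"
```

```text
handle top [ 537.5 -109.9   94.5] 0.5380268509182079
time_s: 1.95
eef_pos: [599.2, -106.4, 241.3]
ee_rot: [-0.001, 0.999, -0.053, -0.0]
force: [-0.5, -0.3, 0.6]
grip_width: 0.0
grip_force: 0.0
time_s: 2.45
eef_pos: [593.8, -109.3, 77.6]
ee_rot: [-0.001, 0.998, -0.055, -0.005]
force: [-1.0, 0.3, 0.7]
grip_width: -0.003
grip_force: 0.0
[602.2 -44.6  77.6] [-0.95281388  0.34300927  0.7461443 ]
```

```bash
python3 -m jog '[[-0.015,-0.001,0,0,0,0,0.0],[-0.015,-0.001,0,0,0,0,0.0],[-0.015,-0.001,0,0,0,0,0.0],[-0.015,0,0,0,0,0,0],[-0.015,0,0,0,0,0,0]]'
python3 -m jog '[[-0.012,0,0,0,0,0,0.0],[-0.012,0,0,0,0,0,0.0],[-0.012,0,0,0,0,0,0.0],[0,0,0,0,0,0,0],[0,0,0,0,0,0,0]]'
python3 -c "
from h import *
s=sense();print(bed(s['eef_pos']),s['force'])"
```

```text
time_s: 2.95
eef_pos: [523.4, -98.9, 85.2]
ee_rot: [0.001, 0.998, -0.055, 0.002]
force: [1.2, -0.3, -0.2]
grip_width: -0.004
grip_force: 0.4
time_s: 3.45
eef_pos: [488.0, -94.4, 83.9]
ee_rot: [0.001, 0.999, -0.055, 0.001]
force: [0.2, 0.9, -0.6]
grip_width: 0.003
grip_force: 0.0
[495.4 -41.3  83.9] [ 0.15577773  0.85513934 -0.55263446]
```

```bash
python3 -m jog '[[0,0,-0.04,0,0,0,0.0],[0,0,-0.04,0,0,0,0.0],[0,0,-0.04,0,0,0,0.0],[0.015,0.035,0,0,0,0,0.06],[0.015,0.034,0,0,0,0,0.06]]'
python3 -m jog '[[0.012,0,0,0,0,0,0.06],[0,0,0,0,0,0,0.06],[0,0,0,0,0,0,0.06]]'
python3 -c "
from h import *
s=snap('w2');print(bed(s['eef_pos']),s['ee_rot'])"
```

```text
time_s: 3.95
eef_pos: [510.8, -166.5, 204.8]
ee_rot: [0.001, 0.999, -0.053, 0.002]
force: [0.3, 0.4, -0.4]
grip_width: 0.332
grip_force: 0.0
time_s: 4.25
eef_pos: [521.5, -166.4, 202.5]
ee_rot: [-0.0, 0.999, -0.054, -0.0]
force: [0.7, 0.8, 0.7]
grip_width: 0.705
grip_force: 0.0
[ 536.4 -109.2  202.5] [-2.61192540e-05  9.98545179e-01 -5.39214489e-02 -3.51904777e-05]
```

View pics/w2.png

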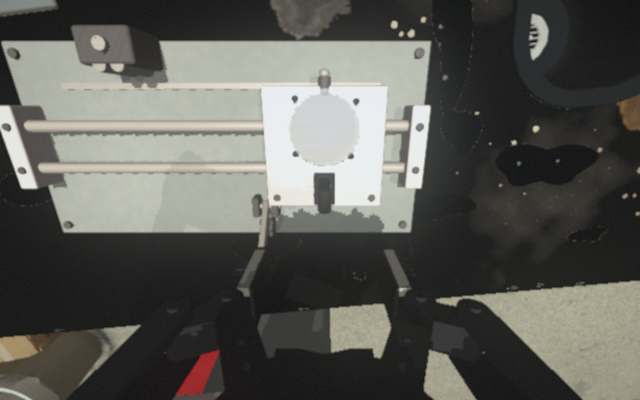

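The lever now leans to the robot's side, at (262,240), the handle is centred between the open fingers at (324,190), and the ribs are at (98,68) and (116,69). I'll work out the notch distance and then go down onto the handle.

```bash
python3 - <<'E'
from h import *
P=lambda a,b:("top",295+(a+.5)/3.8-.5,130+(b+.5)/3.8-.5)
for n,t,w in(("rib1",P(257,95),("w2",98,68)),("rib2",P(285,95),("w2",116.5,69)),("ball",P(582,128),("w2",324,75))):
    p,e=two(t,w); print(n,bed(p),e.round(1), bed(onz(*w,48)))
E
python3 -m jog '[[0,0,0.04,0,0,0,0.06],[0,0,0.04,0,0,0,0.06],[0,0,0.03,0,0,0,0.06],[0,0,0.022,0,0,0,0.06],[0,0,0,0,0,0,0.06]]'
python3 -m jog '[[0,0,0,0,0,0,0.0],[0,0,0,0,0,0,0.0],[0,0,0,0,0,0,0.0],[0,0,0,0,0,0,0],[0,0,0,0,0,0,0]]' 60
python3 -m jog '[[0,0,0,0,0,0,0.0],[0,0,0,0,0,0,0.0],[0,0,0,0,0,0,0.0]]' 60
python3 -c "
from h import *
s=sense();print(bed(s['eef_pos']),s['force'],s['grip_force'],s['grip_width'])"
```

```text
rib1 [650.9  89.9  62.4] 1.0 [652.  100.2  48. ]
rib2 [650.6  73.   64.2] 2.5 [651.2  83.3  48. ]
ball [ 645.8 -109.    53. ] 0.0 [ 646.3 -109.    48. ]
time_s: 4.8
eef_pos: [520.0, -165.3, 68.1]
ee_rot: [-0.001, 0.999, -0.054, -0.002]
force: [-0.2, -0.4, 0.0]
grip_width: 0.7
grip_force: 0.0
time_s: 5.3
eef_pos: [522.0, -166.7, 71.6]
ee_rot: [0.0, 0.999, -0.054, 0.001]
force: [-1.7, 0.4, 6.7]
grip_width: 0.133
grip_force: 58.5
time_s: 5.6
eef_pos: [522.0, -166.7, 71.6]
ee_rot: [0.0, 0.999, -0.054, 0.001]
force: [-1.2, 1.4, 7.4]
grip_width: 0.129
grip_force: 58.6
[ 537.  -109.5   71.6] [-1.17342935  1.44184861  7.39275088] 58.55660676956177 0.1294190902679535
```

```bash
python3 -m jog '[[0,-0.01,0,0,0,0,0.0],[0,-0.02,0,0,0,0,0.0],[0,-0.02,0,0,0,0,0.0],[0,-0.02,0,0,0,0,0],[0,-0.02,0,0,0,0,0]]'
python3 -m jog '[[0,-0.02,0,0,0,0,0.0],[0,-0.02,0,0,0,0,0.0],[0,-0.02,0,0,0,0,0.0],[0,0,0,0,0,0,0],[0,0,0,0,0,0,0]]'
python3 -c "
from h import *
s=snap('w3');print(bed(s['eef_pos']),s['ee_rot'],s['force'],s['grip_force'],s['grip_width'])
im=cv2.imread('pics/w3.png');cv2.imwrite('pics/w3c.png',cv2.resize(im[0:150,160:360],None,fx=4,fy=4,interpolation=2))
"
```

```text
time_s: 6.1
eef_pos: [531.8, -76.8, 71.6]
ee_rot: [0.001, 0.999, -0.054, 0.001]
force: [-1.4, -1.9, 5.8]
grip_width: 0.127
grip_force: 58.8
time_s: 6.6
eef_pos: [538.2, -16.7, 71.6]
ee_rot: [0.0, 0.999, -0.054, 0.001]
force: [-2.1, 2.0, 8.1]
grip_width: 0.129
grip_force: 59.5
[536.9  41.4  71.6] [ 6.00725307e-05  9.98566677e-01 -5.35155166e-02  8.22815828e-04] [-2.11310517  1.99969114  8.06746972] 59.52021539211273 0.12876827281323378
```

View pics/w3c.png

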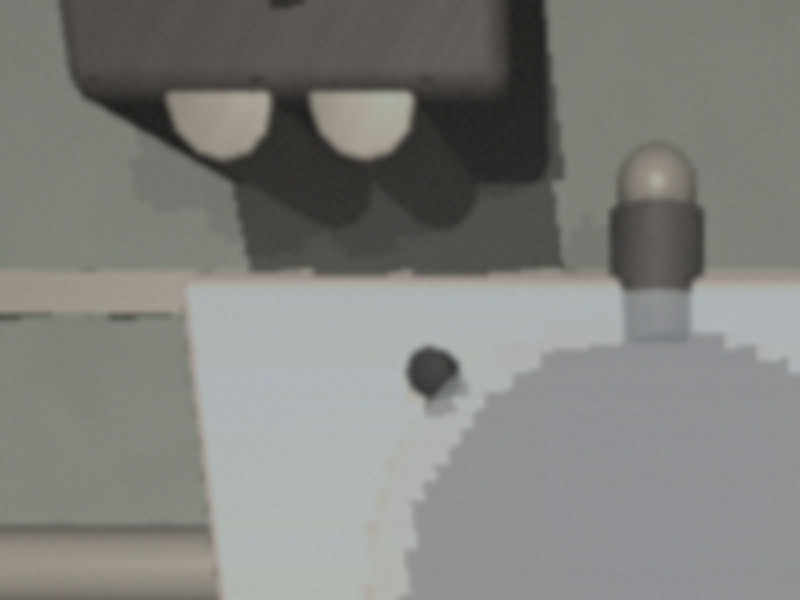

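In the crop the ribs are centred at (219,92) and (362,92) and the ball at (656,180). That puts the notch about 40.5 mm further on (Y' ≈ 82), in line with the two-view value of 81.5.

```bash
python3 -m jog '[[0,-0.01,0,0,0,0,0.0],[0,-0.01,0,0,0,0,0.0],[0,-0.005,0,0,0,0,0.0],[0,-0.003,0,0,0,0,0],[0,-0.002,0,0,0,0,0]]' 90
python3 -c "
from h import *
s=sense();print(bed(s['eef_pos']),s['force']@np.r_[ey,0])"
python3 -m jog '[[0,-0.002,0,0,0,0,0.0],[0,-0.002,0,0,0,0,0.0],[0,-0.001,0,0,0,0,0.0],[0,-0.001,0,0,0,0,0],[0,0,0,0,0,0,0]]'
python3 -c "
from h import *
s=sense();print(bed(s['eef_pos']),s['force']@np.r_[ey,0])"
```

```text
time_s: 7.15
eef_pos: [541.1, 10.5, 71.7]
ee_rot: [0.002, 0.999, -0.054, 0.0]
force: [-7.7, -16.4, 9.5]
grip_width: 0.132
grip_force: 88.3
[536.9  68.8  71.7] -17.108045184932973
time_s: 7.65
eef_pos: [541.9, 18.1, 71.6]
ee_rot: [0.0, 0.999, -0.054, 0.001]
force: [-3.6, 0.2, 9.2]
grip_width: 0.126
grip_force: 88.6
[536.8  76.4  71.6] -0.18812048769726833
```

```bash
python3 -m jog '[[0,-0.0015,0,0,0,0,0.0],[0,-0.0015,0,0,0,0,0.0],[0,-0.0005,0,0,0,0,0.0],[0,0,0,0,0,0,0],[0,0,0,0,0,0,0]]'
python3 -c "
from h import *
s=sense();print(bed(s['eef_pos']),s['force']@np.r_[ey,0])"
python3 -m jog '[[0,-0.001,0,0,0,0,0.0],[0,-0.0005,0,0,0,0,0.0],[0,0,0,0,0,0,0.0],[0,0,0,0,0,0,0],[0,0,0,0,0,0,0]]'
python3 -c "
from h import *
s=snap('w4');print(bed(s['eef_pos']),s['ee_rot'],s['force']@np.r_[ey,0])
im=cv2.imread('pics/w4.png');cv2.imwrite('pics/w4c.png',cv2.resize(im[0:90,260:380],None,fx=6,fy=6,interpolation=2))
"
```

```text
time_s: 8.15
eef_pos: [542.4, 22.5, 71.7]
ee_rot: [-0.0, 0.999, -0.054, 0.001]
force: [-3.3, 4.4, 8.6]
grip_width: 0.127
grip_force: 88.6
[536.8  80.8  71.7] 4.010218055396625
time_s: 8.65
eef_pos: [542.6, 23.5, 71.7]
ee_rot: [0.0, 0.999, -0.054, 0.001]
force: [-2.9, 1.8, 8.8]
grip_width: 0.131
grip_force: 88.7
[536.9  81.9  71.7] [ 3.96132770e-06  9.98544282e-01 -5.39328525e-02  7.51344203e-04] 1.440499490196663
```

View pics/w4c.png

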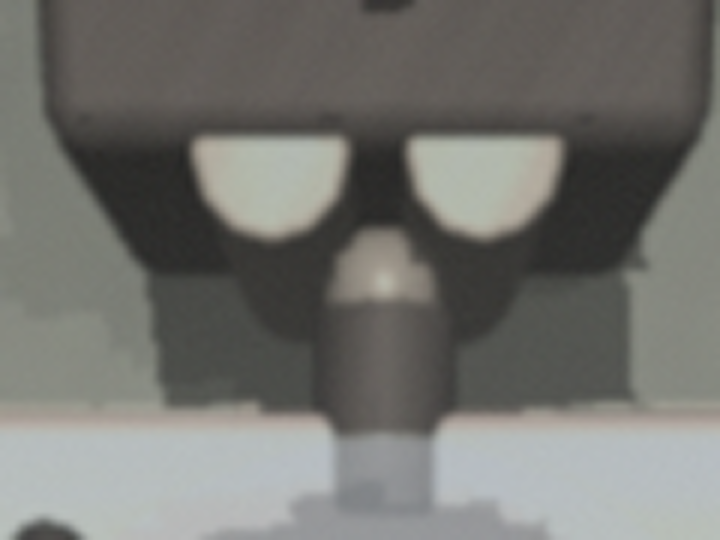

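In this picture the ball (x≈383) sits between the ribs (270 and 485, middle 377), so the carriage is about 0.4 mm short. I'll nudge it by that much and hand in.

```bash
python3 -m jog '[[0,-0.0005,0,0,0,0,0.0],[0,0,0,0,0,0,0.0],[0,0,0,0,0,0,0.0],[0,0,0,0,0,0,0],[0,0,0,0,0,0,0]]'
python3 -c "
from h import *
s=sense();print(bed(s['eef_pos']),s['force']@np.r_[ey,0],s['grip_force'])
t=eyes.capture('top');cv2.imwrite('pics/top1.png',cv2.resize(t[120:260,295:505,::-1],None,fx=3.8,fy=3.8,interpolation=2))"
```

```text
time_s: 9.2
eef_pos: [542.6, 23.9, 71.6]
ee_rot: [0.0, 0.999, -0.054, 0.001]
force: [-3.0, 0.1, 8.2]
grip_width: 0.129
grip_force: 88.7
[536.8  82.3  71.6] -0.20936114736807648 88.6738657951355
```

View pics/top1.png

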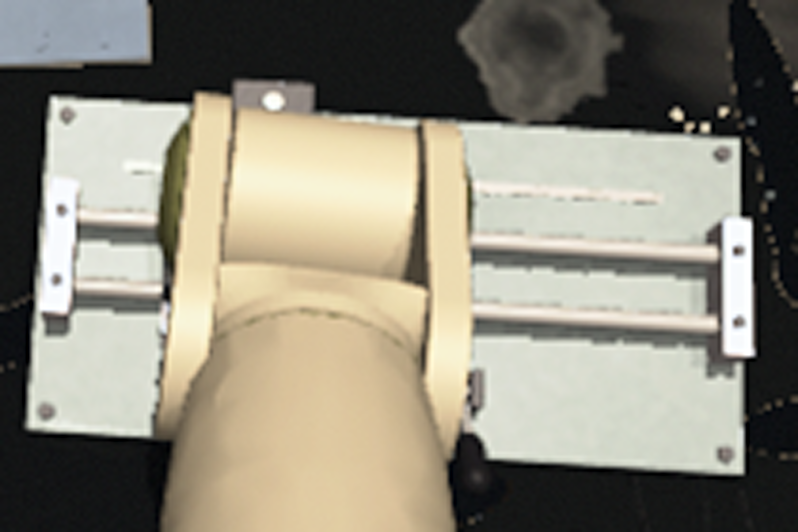

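The lever's black grip at (470,470) lies on the robot's side, and the force along the rods is nil, so the carriage is seated and held.

```bash
python3 -c "
from rig import finish_job
print(finish_job())"
```

```text
the job is handed in; nothing more can be done
None
```

The job is handed in: the lever is flipped to the robot's side, the carriage is seated in the notch (by the camera and near-zero force along the rods), the handle is held at about 89 N, and the arm stayed clear of the beaker, bottle and timer; no verdict was returned.

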